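# Push the locking pin of a pressure filter home and secure it with its R-clip

### The job

The yoke of the bench pressure filter is closed over its lid, but its locking pin is only part-way in: push the pin fully home by its head. Then take the R-clip standing in the aluminium parts block and lock the pin with it from above: the straight leg goes right through the cross-hole near the pin's free end and the bent leg rides over the pin until it snaps round it, and the clip is left there, fully seated. The pin turns in its bores and its hole does not stand upright, so feel for the hole and turn the pin with the clip's tip rather than forcing the clip, and leave the other things on the bench where they are.

Things in the scene. Friction and masses are not known exactly. Their poses are not given: they have to be found in the camera images.
- filter: Fixed bench pressure filter: grey base 216 x 112 mm (x -88 to +128, 14 high), steel vessel, dark yoke bar along x over its lid. Origin on the bench; front is -x, robot side. At x = -55 two aluminium ears (28 wide, outer faces y = +/-25, tops z = 94) carry the locking pin: steel, 18 mm thick, axis along y at z = 80, head at -y, free end with the cross-hole at +y. Tallest point 101.
- pin (a joint): How far the pin is pushed in along the filter's +y, 0 to 0.022 m; 0.022 is home, its head hard against the right ear. Starts at 0 to 0.008, the cross-hole still in or next to the left ear. It slides with about 3 N friction and stays where it is left.
- pin_head (a point): Middle of the outer face of the pin's round head (27 mm wide, 7 mm thick), where it is pushed towards the filter's +y; in the filter's frame at (-55, -54, 80) mm when the joint pin reads 0 and (-55, -32, 80) when home.
- pin_hole (a point): Point fixed to the filter at (-55, 41, 80) mm in its frame, on the pin's axis: middle of the cross-hole once the pin is home (16 mm outside the left ear, 11 mm from the pin's end). The hole is 6 mm wide, right through. The pin also turns, unmeasured: the hole's top mouth starts leaning 25 to 50 degrees to the filter's front, 4 to 7 mm off the top line. About 3 N sideways in the mouth turns it.
- rack: Fixed aluminium parts block, 46 (x) x 92 (y) x 36 mm high, origin under its centre. A slot along x (15.8 x 5.5 mm, 26 deep) at y = +24 holds the clip; a spare pin with a flat round head (top at z = 44) stands at y = -24.
- clip: R-clip of 4 mm spring wire, 77 mm long, 40 g, standing eye up in the block's slot, leaning about 5 degrees in its own plane. Origin: middle of the eye, a double coil 22 mm wide and 8 mm thick along the clip's y: grip it there, flat across the 8 mm. Legs run to -z in the x-z plane, straight leg at x = +9. It goes on the pin with its y along the filter's y, bent leg on either side.
- clip_tip (a point): Flat-cut end of the clip's straight leg, on its axis: (9, 0, -66) mm in the clip's frame. It passes through the hole only when hole and leg are within a few degrees of each other. Clip and pin or filter must not press on each other with more than 25 N.
- clip_saddle (a point): Point on the straight leg's axis, (9, 0, -42) mm in the clip's frame, centre of the round bay of the bent leg. Fully seated it lies at pin_hole: the tip is then 24 mm below the pin's axis and the eye's middle 42 mm above it.
- clip_bend (a point): Middle of the wire at the flared free end of the bent leg, at (-1, 0, -54) mm in the clip's frame; the leg springs outward about the eye. Its narrow place just below the bay is 5 mm (clear) from the straight leg's axis, so it spreads some 4 mm to ride over the pin: a push of a few N, under 10, rising and then dropping as it snaps round and pulls the clip in.
- jar_b1: Bystander: white reagent jar with a screw cap, 44 mm wide, 94 mm high, behind the work. Origin under its centre.
- beaker: Bystander: small clear beaker, 59 mm wide, 64 mm high, at the left. Origin under its centre.
- petri: Bystander: clear petri dish, 60 mm wide, 12 mm high, between block and jar. Origin under its centre.
- spanner: Bystander: open-ended spanner lying flat, 142 mm long, at the right. Origin under its centre.

How it is judged (in metres and radians):
On the way, in this order (a step that is already met when the one before it is completed fails the run):
1. the pin is pushed home (value of joint pin above 0.02 m), for 0.2 s.
2. the straight leg has gone through the pin's cross-hole (horizontal distance between clip_tip and pin_hole below 0.007 m and z of clip_tip in the frame of pin_hole between -0.035 and -0.01 m), for 0.05 s.
At the end, for the whole second after the job is handed in: the pin is home (within 2.5 mm), the clip sits at rest on it with the centre of its bay within 4 mm of the middle of the cross-hole (leg through the hole, bent leg snapped round the pin) and its plane square to the pin within 0.3 rad (distance between clip_saddle and pin_hole below 0.004 m and angle between the y axis of clip and the y axis of filter, either way round below 0.3 rad and value of joint pin above 0.0195 m and linear speed of clip below 0.01 m/s); the robot touches nothing.
It fails at once if the clip is forced: it presses on the pin or the filter with more than 25 N (contact force between clip and filter above 25 N).
It fails at once if the fingers press on the filter or its pin with more than 60 N (contact force between the fingers and filter above 60 N).
It fails at once if a bystander is moved by more than 20 mm (distance of any of jar_b1, beaker, petri, spanner from where it was at the start of the episode above 0.02 m).
It also fails if it takes over 61 s, if anything falls off the work surface, if the arm or the gripper's body presses on something with over 40 N, if the wrist force passes 120 N, or if a joint passes its speed limit or range.

### The arm

A 6-joint arm with a two-finger parallel gripper is mounted at the origin on a cart in front of the work surface, level with it; the furniture and walls round the work are solid. World frame = base frame: x ahead of the robot, y to its left, z up, the work surface at z = 0. Lengths are in mm, angles in rad, forces in N, time in s.
With the tool pointing down it reaches from about 300 to 775 mm from the base axis. Payload 14.6 kg.
Tool frame: the origin (TCP) lies at the very end of the fingers, on their centre line; the grasp point (between the pads) lies 19 mm behind it; z points along the fingers, y is the line along which they close (so a half turn about z gives the same grasp; the last joint's range is limited). The gripper opens to 94 mm and grips with 3 to 60 N. Pads are 16 mm wide; open, the fingers measure 119 mm over their backs; the gripper's body (75 mm by 177 mm) begins 78 mm behind the grasp point.
Start: joints at [1.227, 0.3, 1.521, -0, 1.321, -0.067], TCP at [150.301, 529.055, 205.446] pointing down, gripper open.
Joint ranges: [-3.03, 3.03], [-0.79, 2.21], [0.23, 2.52], [-1.04, 4.18], [0, 3.07], [-2.55, 2.55]. Speed limits (rad/s): [2.22, 2.22, 2.57, 3.14, 3.14, 3.14].

### API

Orientations are given as [roll, pitch, yaw] about the fixed x, y, z axes, in that order (R = Rz(yaw) Ry(pitch) Rx(roll)).
In Python, from cell import manip gives the robot as it stands.
- The arm moves only by the tool servo_tool, never from a script. Its argument "motion" is a list that holds one entry, the list of rows, each a list of 7 numbers: the shift along the world's x, y, z as a fraction of full scale, then the turn, a rotation vector about the world's x, y, z as a fraction of full scale, then the closure, from 0 (fully open) to 1 (shut). In form: [[[x, y, z, rx, ry, rz, gripper], ...]]. A call has 1 to 10 rows; each row is the pose to reach, as a shift and turn from the pose commanded when the call began, turning the shorter way round; what a row does not reach only later rows make up. Full scale, the value 1, is 0.5 m for a shift and pi rad for a turn. A row lasts 1/10 s, in which the tool goes at most 50 mm and 8.59 degrees, less where a joint would pass 70% of its speed; a pose out of reach is approached as far as the arm can. A call with a number of a shift or a turn outside -1 to 1 is refused whole. A call with a gripper value outside its range is refused whole. The fingers move at their own pace and stop on an object; "newtons" is the grip in N (left out, the last holds). Time passes only in rows, so rows that repeat a pose let the fingers close. It gives the time, the measured TCP pose, the force, the opening and the grip force at its end, in the units of the state.
- manip.read_state(): the state, without advancing time (a new reading comes with each control period).
- manip.camera(name): name is "scene" or "top"; returns a dict with "frame" (384x512x3 uint8, red, green, blue), "range_z" (384x512 float32, mm along the optical axis (not along the pixel's ray), 0 where there is no reading), "vfov" (degrees; the focal length in pixels is half the picture's height over the tangent of half this angle, whatever the lens; pixels are square), "cx", "cy" (the principal point, pixels), "cam_to_world" (4x4, takes a point from camera to world coordinates). Camera axes: x right, y down, z forward; pixel columns grow to the right and rows downward; lengths in mm; the calibration is good to about 2 mm. A picture is of the moment at which its call begins.
- manip.sign_off(): hands the job in; it is judged then, once.
The state is a dict: "clock": time; "joints": joint angles; "qd": joint speeds; "effort": joint torques, N m; "eef_pos": TCP position; "eef_rot": TCP orientation; "wrist_force": force on the tool from outside, world axes, zero at the start; "moment": the same for the moment, N m; "finger_gap": finger opening in mm; "finger_force": force on a finger pad.
Only numpy, scipy, OpenCV 4.12 (cv2) and the standard library are available. Lean on these libraries where they do the work, as an engineer would, in place of code of your own. Each camera call takes 0.05 s, during which the arm holds its last target. There are 200 camera calls.

## Working session

There is one attempt and no reset: what is moved stays moved. The work goes in short steps, Python scripts to look and compute and a tool call to move; the robot and the scene stay as the last step left them, time stands still between calls to the robot, and variables do not carry over. Pictures are saved under pics/ and viewed, at most 10 in all, crops included, and the job is handed in when it is done.

Besides the shell and the picture viewer there is one more tool, called after ">>>" in YAML: its name, and indented under it one key for each argument. servo_tool: Moves the arm, as the interface text tells. Its arguments: {"type":"object","properties":{"motion":{"type":"array"},"newtons":{"type":"number"}},"required":["motion"]}

```bash
mkdir -p pics; ls
cat > h.py <<'E'
import numpy as np, cv2
from cell import manip
def shot(n,tag):
    c=manip.camera(n); np.savez(f'pics/{tag}.npz',**c); cv2.imwrite(f'pics/{tag}.png',c['frame'][:,:,::-1]); return c
def load(tag): return dict(np.load(f'pics/{tag}.npz'))
def ray(c,u,v):
    f=192/np.tan(np.radians(float(c['vfov']))/2); d=np.array([(u-c['cx'])/f,(v-c['cy'])/f,1.0]); T=c['cam_to_world']
    return T[:3,3],T[:3,:3]@d
def onz(c,u,v,z): o,d=ray(c,u,v); return o+d*(z-o[2])/d[2]
def cloud(c):
    f=192/np.tan(np.radians(float(c['vfov']))/2); v,u=np.mgrid[:384,:512]; Z=c['range_z']
    P=np.stack([(u-c['cx'])/f*Z,(v-c['cy'])/f*Z,Z],-1); return P@c['cam_to_world'][:3,:3].T+c['cam_to_world'][:3,3]
E
python3 - <<'E'
from h import *
a=shot('scene','s0');b=shot('top','t0')
for c in(a,b): print(c['cam_to_world'].round(3),c['vfov'],c['cx'],c['cy'])
print(manip.read_state())
E
```

```text
pics
[[ 8.55000e-01 -3.21000e-01  4.08000e-01  1.90101e+02]
 [-5.19000e-01 -5.43000e-01  6.61000e-01 -5.14874e+02]
 [ 9.00000e-03 -7.76000e-01 -6.31000e-01  6.59948e+02]
 [ 0.00000e+00  0.00000e+00  0.00000e+00  1.00000e+00]] 53.602367160029324 258.7176486491458 188.92948792076123
[[ 7.000000e-03 -9.850000e-01  1.710000e-01  3.897500e+02]
 [-1.000000e+00 -9.000000e-03 -1.100000e-02  7.696600e+01]
 [ 1.200000e-02 -1.710000e-01 -9.850000e-01  1.012285e+03]
 [ 0.000000e+00  0.000000e+00  0.000000e+00  1.000000e+00]] 52.59070143929813 253.9439484627988 188.82734072059685
{'clock': 0.1, 'joints': array([ 1.22741109e+00,  3.00399874e-01,  1.52151789e+00, -1.95301632e-06,
        1.32069667e+00, -6.66106679e-02]), 'qd': array([ 1.52372826e-03,  4.55926197e-04, -4.20359045e-03, -9.76694528e-04,
       -4.61020033e-04, -2.14927248e-06]), 'effort': array([ 2.17876482e-04, -5.32649946e+01, -3.53277898e+01,  7.08684535e-02,
        2.35891604e-02, -3.04043715e-05]), 'eef_pos': array([150.21972619, 528.84407218, 204.95212778]), 'eef_rot': array([-3.14057301e+00, -6.61241161e-05,  2.86481854e+00]), 'wrist_force': array([-0.08433313, -0.70354807,  0.27688799]), 'moment': array([ 0.01378322, -0.00609512, -0.00799248]), 'finger_force': 0.0, 'finger_gap': 93.89278282328917}
```

View pics/s0.png

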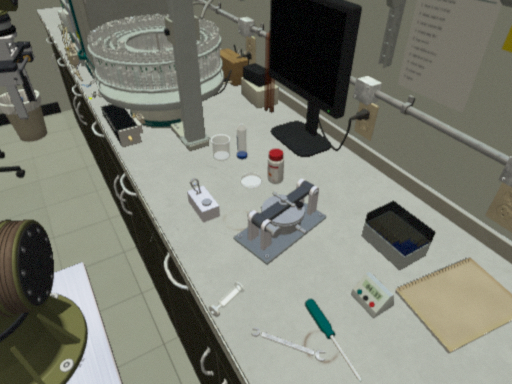

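View pics/t0.png

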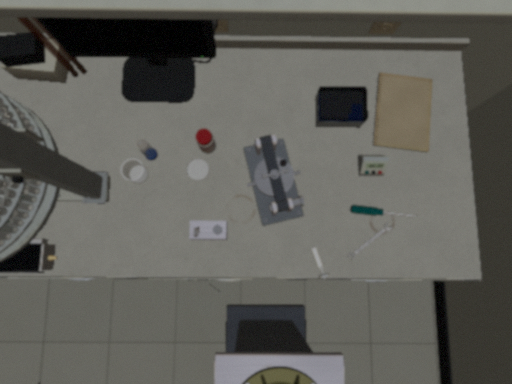

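The scene shows the filter around (281,215), the block with clip at (203,200), and the jar at (276,165). In the top view the filter is at (272,180) with its ears at (281,205), and the block is at (208,230).

Run:
```python
from h import *
a,b=load('s0'),load('t0')
A=cv2.resize(a['frame'][165:265,170:340],None,fx=4.6,fy=4.6,interpolation=3)[:,:,::-1]
B=cv2.resize(b['frame'][125:245,180:310],None,fx=4.6,fy=4.6,interpolation=3)[:,:,::-1]
cv2.imwrite('pics/s0c.png',A);cv2.imwrite('pics/t0c.png',B)
for c,(u0,u1,v0,v1) in((a,(170,340,165,265)),(b,(180,310,125,245))):
    P=cloud(c)[v0:v1,u0:u1]; z=P[...,2]
    for lo,hi in((-5,6),(10,18),(30,42),(60,90),(90,105)):
        m=((z>lo)&(z<hi)).astype('uint8')
        n,l,s,ce=cv2.connectedComponentsWithStats(m)
        for i in range(1,n):
            if s[i,4]>25:
                Q=P[l==i]; r=cv2.minAreaRect(Q[:,:2].astype('float32')); print(lo,hi,s[i,4],Q[:,2].mean().round(1),np.round(r[0],1),np.round(r[1],1),round(r[2],1))
```

```text
-5 6 11688 1.3 [568.3 117.1] [381.9 502.8] 59.3
-5 6 30 1.3 [702.7  76.1] [34.5  9.7] 47.8
10 18 37 14.3 [669.8 177. ] [14.1 39.3] 55.0
10 18 75 13.7 [434.6 170.3] [ 40.6 100. ] 28.2
10 18 343 14.8 [652.8  12. ] [78.5 72.1] 13.2
10 18 995 14.7 [538.    4.7] [127.4 114.1] 14.3
30 42 55 35.8 [669.1 177.5] [13.7 39. ] 54.1
30 42 423 36.7 [452.1 178.7] [47.3 96.9] 0.1
30 42 35 36.3 [671.6  13.2] [10.8 27.4] 79.7
30 42 41 36.1 [503.6  12.8] [27.5  7.4] 0.3
30 42 60 35.8 [576.2 -24.7] [11.1 43.3] 67.0
30 42 43 36.2 [513.1 -22.2] [28.4 12.1] 14.7
60 90 55 75.5 [442.2 202.6] [22.5  7.7] 5.4
60 90 1528 78.6 [588.   16.9] [193.2  98.7] 16.7
90 105 116 93.3 [665.7  36.2] [24.7 50.7] 16.2
90 105 121 97.5 [582.   14.7] [21.3 61.9] 26.2
90 105 163 93.2 [508.2  -5.6] [23.4 54.7] 12.4
90 105 31 92.3 [521.  -45.9] [21.7 13.2] 67.8
-5 6 10679 0.9 [582.4  90.8] [322.7 350.9] 0.4
10 18 193 14.8 [664.6  -3.2] [72.1 32.8] 14.4
10 18 348 14.7 [636.7  63.5] [96.4 48.1] 14.1
10 18 134 14.6 [562.1 -28.6] [46.1 33.1] 14.4
10 18 712 14.4 [534.4   5.1] [108.2 111.8] 14.0
30 42 29 33.9 [575.  75.] [10.5 18.2] 2.9
30 42 591 36.7 [456.7 182.7] [45.3 90.8] 0.4
60 90 84 73.7 [672.8 188.5] [23.  42.8] 24.8
60 90 1431 78.9 [587.6  18.1] [186.4  96.9] 0.5
60 90 58 86.8 [523.1 -38.3] [24.6 23.9] 9.6
60 90 38 80.7 [447.5 206.6] [21.2  7.8] 0.0
90 105 196 94.4 [681.3 193.1] [36.7 37.8] 56.3
90 105 158 93.5 [669.7  39.2] [28.1 49.7] 10.1
90 105 135 97.5 [588.8  19.7] [29.  60.5] 32.4
90 105 170 93.2 [514.5  -0.9] [24.7 56.7] 13.1
```

View pics/t0c.png

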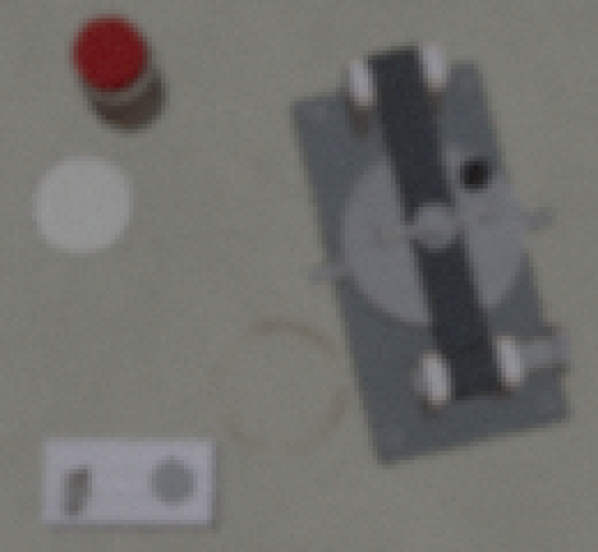

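View pics/s0c.png

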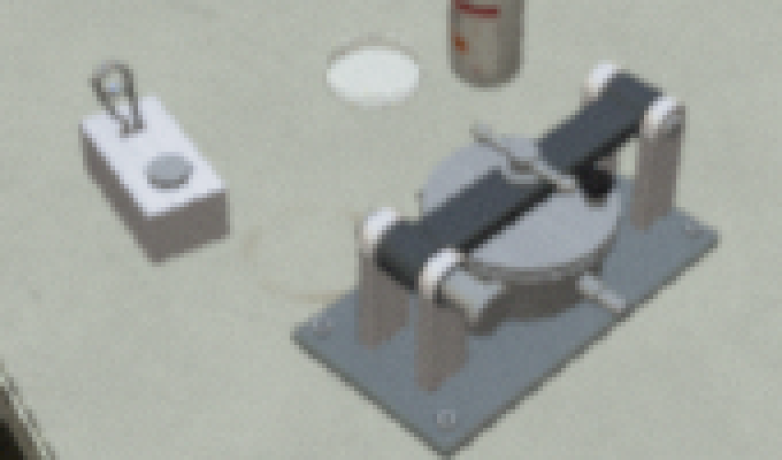

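The top crop shows the ears at (433,380) and (511,362), the pin head at (545,352), and the block with the clip at (77,490). The scene crop shows the clip's eye at (113,80) with its legs in the slot at (130,130), and the pin head at (480,300).

Run:
```python
from h import *
for t,dx in(('s0',0),('t0',0)):
    c=load(t);P=cloud(c);z=P[...,2];x,y=P[...,0],P[...,1]
    m=(z>10)&(z<18)&(x>450)&(x<720)&(y>-80)&(y<100)&~((x>655)&(y>75)&(y>100))
    q=P[m][:,:2].astype('float32'); h=cv2.minAreaRect(q); print(t,'base',np.round(h[0],1),np.round(h[1],1),round(h[2],1))
    ang=np.radians(h[2] if h[1][0]>h[1][1] else h[2]-90); 
    ex=np.array([np.cos(ang),np.sin(ang)]);ey=np.array([-ex[1],ex[0]])
    o=np.array(h[0])-20*ex; print(' yaw',np.degrees(ang),'org',o,'ear',o-55*ex,'hole',o-55*ex+41*ey,'headface0',o-55*ex-54*ey)
    # head
    m=(z>60)&(z<95)&(x>480)&(x<560)&(y<-20); Q=P[m][:,:2]-o; L=np.c_[Q@ex,Q@ey]; L=L[(L[:,1]<-27)&(L[:,0]<-35)]
    print(' head local x',np.percentile(L[:,0],[2,98]).round(1),'y',np.percentile(L[:,1],[2,98]).round(1))
    m=(z>40)&(z<100)&(x>420)&(x<490)&(y>185)&(y<225)
    Q=P[m]; v,u=np.nonzero(m)
    print(' clip n',len(Q),'mean',Q.mean(0).round(1),Q.min(0).round(1),Q.max(0).round(1))
    for lo in range(40,95,6):
        k=(Q[:,2]>=lo)&(Q[:,2]<lo+6)
        if k.any(): print('  ',lo,np.sort(Q[k,0]).round(0),Q[k,1].mean().round(1))
```

```text
s0 base [580.9  15.3] [215.9 114.2] 14.0
 yaw 14.045174598693848 org [561.48279405  10.42545315] ear [508.12703651  -2.92232336] hole [498.17687584  36.85196862] headface0 [521.23212617 -55.30797621]
 head local x [-66.6 -44.2] y [-52.3 -27.9]
 clip n 77 mean [444.7 202.9  68.1] [431.3 198.4  40.2] [456.4 216.9  89.2]
   40 [435. 445. 446. 448. 449. 453. 454. 456.] 204.6
   46 [443. 444. 447. 449. 453. 454. 455.] 203.5
   52 [439. 441. 442. 452. 455.] 203.1
   58 [437. 439. 440. 453. 453. 455.] 202.9
   64 [435. 437. 439. 442. 443. 444. 445. 447. 448. 451. 453. 453.] 202.7
   70 [433. 435. 435. 436. 438. 440. 445. 447. 448. 448. 450. 451. 451. 451.
 453. 454.] 202.6
   76 [431. 433. 434. 435. 450. 451. 452.] 201.9
   82 [434. 435. 436. 438. 438. 440. 441. 441. 441. 443. 444. 447. 447. 449.
 451.] 202.9
   88 [444.] 200.7
t0 base [586.5  18. ] [215.7 112. ] 14.0
 yaw 14.009257316589355 org [567.11391045  13.19908377] ear [ 5.13749796e+02 -1.15242738e-01] hole [503.82457079  39.66527893] headface0 [526.82204385 -52.50910055]
 head local x [-67.8 -44.2] y [-50.8 -27.3]
 clip n 45 mean [449.  204.8  74.8] [436.9 186.7  40.1] [475.9 217.3  87.9]
   40 [439. 446. 463. 466. 469. 476.] 199.8
   52 [460.] 205.3
   64 [442. 445. 447. 449.] 203.3
   70 [437. 440. 452. 454. 456.] 203.2
   76 [437. 439. 441. 458.] 205.2
   82 [439. 439. 441. 441. 443. 443. 444. 444. 446. 446. 446. 446. 448. 448.
 448. 448. 451. 451. 451. 453. 453. 453. 456. 456. 456.] 206.6
```

>>> servo_tool:
  motion:
    - [[0.38,-0.612,0,0,0,-0.417,1],[0.38,-0.612,0,0,0,-0.417,1],[0.38,-0.612,0,0,0,-0.417,1],[0.38,-0.612,0,0,0,-0.417,1],[0.38,-0.612,0,0,0,-0.417,1],[0.38,-0.612,0,0,0,-0.417,1],[0.38,-0.612,0,0,0,-0.417,1],[0.38,-0.612,0,0,0,-0.417,1],[0.38,-0.612,0,0,0,-0.417,1]]
  newtons: 20

```text
clock: 1.0
eef_pos: [341.1, 221.4, 205.3]
eef_rot: [-3.141, 0.0, 1.545]
wrist_force: [-0.4, 0.8, -0.1]
finger_gap: 25.5
finger_force: 0.0
```

>>> servo_tool:
  motion:
    - [[0.38,-0.612,0,0,0,-0.417,1],[0.38,-0.612,0,0,0,-0.417,1],[0.38,-0.612,0,0,0,-0.417,1],[0.38,-0.612,0,0,0,-0.417,1],[0.38,-0.612,0,0,0,-0.417,1],[0.38,-0.612,0,0,0,-0.417,1],[0.38,-0.612,0,0,0,-0.417,1],[0.38,-0.612,0,0,0,-0.417,1],[0.38,-0.612,0,0,0,-0.417,1],[0.38,-0.612,0,0,0,-0.417,1]]

```text
clock: 2.0
eef_pos: [530.2, -83.4, 204.9]
eef_rot: [-3.141, 0.001, 0.242]
wrist_force: [0.1, -0.4, 0.7]
finger_gap: 0.3
finger_force: 0.0
```

Run:
```python
from h import *
s=manip.read_state();print(s['eef_pos'],s['eef_rot'],s['joints'],s['finger_gap'])
```

```text
[530.1814203  -83.35166264 204.88166793] [-3.14107437e+00  9.46480812e-04  2.42153097e-01] [-2.24204329e-01  2.71383801e-01  1.55891308e+00  3.86525713e-05
  1.31237422e+00  1.10442925e+00] 0.2751453454332879
```

>>> servo_tool:
  motion:
    - [[0,0,-0.09,0,0,0,1],[0,0,-0.18,0,0,0,1],[0,0,-0.262,0,0,0,1],[0,0,-0.262,0,0,0,1],[-0.0029,0.0116,-0.262,0,0,0,1],[-0.0058,0.0233,-0.262,0,0,0,1],[-0.0068,0.0272,-0.262,0,0,0,1],[-0.0077,0.031,-0.262,0,0,0,1],[-0.0087,0.0349,-0.262,0,0,0,1],[-0.0097,0.0388,-0.262,0,0,0,1]]

```text
clock: 3.0
eef_pos: [525.7, -63.7, 75.0]
eef_rot: [3.141, -0.001, 0.245]
wrist_force: [0.2, -2.8, 0.4]
finger_gap: 0.4
finger_force: 1.7
```

>>> servo_tool:
  motion:
    - [[-0.001,0.0039,0,0,0,0,1],[-0.0019,0.0078,0,0,0,0,1],[-0.0029,0.0116,0,0,0,0,1],[-0.0039,0.0155,0,0,0,0,1],[-0.0048,0.0194,0,0,0,0,1],[-0.0058,0.0233,0,0,0,0,1],[-0.0068,0.0272,0,0,0,0,1],[-0.0077,0.031,0,0,0,0,1],[-0.0082,0.033,0,0,0,0,1],[-0.0082,0.033,0,0,0,0,1]]

```text
clock: 4.0
eef_pos: [521.2, -46.8, 74.3]
eef_rot: [-3.141, 0.0, 0.245]
wrist_force: [0.7, -0.9, 0.4]
finger_gap: 0.8
finger_force: 0.6
```

Continue in 1 mm steps, watching the force.

>>> servo_tool:
  motion:
    - [[-0.0005,0.0019,0,0,0,0,1],[-0.001,0.0039,0,0,0,0,1],[-0.0014,0.0058,0,0,0,0,1],[-0.0014,0.0058,0,0,0,0,1]]

```text
clock: 4.4
eef_pos: [520.9, -45.2, 74.5]
eef_rot: [3.139, -0.0, 0.245]
wrist_force: [2.3, -12.3, -0.1]
finger_gap: 0.6
finger_force: 6.1
```

>>> servo_tool:
  motion:
    - [[-0.0005,0.0019,0,0,0,0,1],[-0.0005,0.0019,0,0,0,0,1],[-0.0005,0.0019,0,0,0,0,1]]

```text
clock: 4.7
eef_pos: [520.9, -45.2, 74.6]
eef_rot: [3.138, -0.001, 0.244]
wrist_force: [3.8, -19.2, -1.2]
finger_gap: 0.3
finger_force: 9.3
```

Run:
```python
from h import *
s=manip.read_state();p=s['eef_pos'];print(p,s['eef_rot'],s['wrist_force'])
ex=np.array([.9703,.2419]);ey=np.array([-.2419,.9703]);print(p[:2]@ex,p[:2]@ey)
for o in([561.5,10.4],[567.1,13.2]):print((np.array(o)-55*ex)@ex,(np.array(o))@ey)
```

```text
[520.88080056 -45.16456407  74.60364331] [ 3.13815419e+00 -5.57832423e-04  2.44419622e-01] [  3.81288406 -19.18583257  -1.19156293]
494.48533273804793 -169.82424217710192
492.33933650000006 -125.73573
498.4503365000001 -124.37353
```

>>> servo_tool:
  motion:
    - [[0.0073,-0.0291,0,0,0,0,1],[0.0073,-0.0291,0.08,0,0,0,1],[0.0073,-0.0291,0.17,0,0,0,1],[-0.02,0.06,0.2,0,0,-0.03,0.7],[-0.05,0.15,0.2,0,0,-0.06,0.5],[-0.08,0.24,0.2,0,0,-0.0778,0.5],[-0.1,0.33,0.2,0,0,-0.0778,0.5],[-0.13,0.42,0.2,0,0,-0.0778,0.5],[-0.151,0.497,0.2,0,0,-0.0778,0.5],[-0.151,0.497,0.2,0,0,-0.0778,0.5]]

```text
clock: 5.7
eef_pos: [443.4, 208.7, 174.3]
eef_rot: [-3.141, 0.001, 0.005]
wrist_force: [0.3, 0.1, -0.5]
finger_gap: 46.7
finger_force: 0.0
```

Run:
```python
from h import *
s=manip.read_state();print(s['eef_pos'],s['eef_rot'],s['joints'],s['finger_gap'])
a=shot('scene','s1');b=shot('top','t1')
A=cv2.resize(a['frame'][120:270,160:340],None,fx=3.8,fy=3.8,interpolation=3)[:,:,::-1]
cv2.imwrite('pics/s1c.png',A)
```

```text
[443.39360071 208.66114513 174.27363188] [-3.14077983e+00  1.20759366e-03  4.60161843e-03] [3.64437908e-01 1.96339881e-01 1.72562439e+00 1.26268208e-03
 1.22047268e+00 1.93019925e+00] 46.68481616005845
```

View pics/s1c.png

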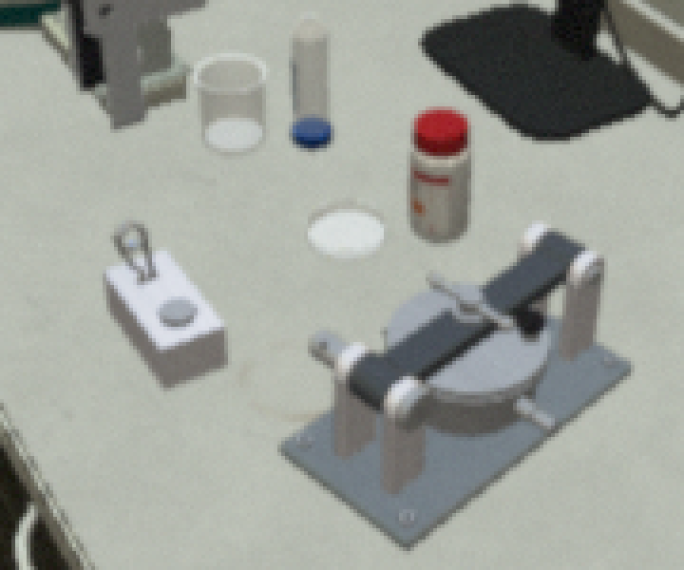

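The pin is home: its free end is visible at (325,345) in the crop, and the clip is untouched at (132,245). I'll use the known fingertip position to correct each camera's offset.

Run:
```python
from h import *
ex=np.array([.9703,.2419]);ey=np.array([-.2419,.9703])
for t in('s1','t1'):
    c=load(t);P=cloud(c);x,y,z=P[...,0],P[...,1],P[...,2]
    m=(z>160)&(z<205)&(abs(x-443)<40)&(abs(y-208)<60);Q=P[m];print(t,len(Q),Q.min(0).round(1),Q.max(0).round(1))
    for lo in range(160,205,6):
        k=(Q[:,2]>=lo)&(Q[:,2]<lo+6)
        if k.sum()>3: print('  ',lo,k.sum(),np.percentile(Q[k,0],[3,97]).round(1),np.percentile(Q[k,1],[3,50,97]).round(1))
    L=np.stack([P[...,:2]@ex,P[...,:2]@ey],-1)
    m=(z>60)&(z<95)&(abs(L[...,0]-495)<20)&(L[...,1]>-99)&(L[...,1]<-65)
    Q=L[m];print(' pin end',len(Q),'x',np.percentile(Q[:,0],[3,50,97]).round(1),'y',np.percentile(Q[:,1],[3,97]).round(1),'z',np.percentile(z[m],[3,97]).round(1))
a=load('s1');v,u=[int(345/3.8+120),int(325/3.8+160)]
b=load('t1');bb=cv2.resize(b['frame'][195:220,255:290],None,fx=11,fy=11,interpolation=3);aa=cv2.resize(a['frame'][v-14:v+11,u-16:u+19],None,fx=11,fy=11,interpolation=3)
cv2.imwrite('pics/hole1.png',np.vstack([aa,bb])[:,:,::-1])
```

```text
s1 177 [431.9 170.4 175.6] [451.8 244.7 204.8]
   172 11 [433.7 448.3] [181.5 231.7 233.6]
   178 25 [432.6 449.5] [174.7 231.3 236.8]
   184 34 [432.3 448.1] [171.5 230.8 238.3]
   190 43 [432.3 450.2] [171.8 178.3 236.4]
   196 45 [432.5 451.1] [172.3 181.2 238.3]
   202 19 [432.6 446.1] [172.5 180.8 237. ]
 pin end 69 x [484.1 489.  497.9] y [-96.8 -74.1] z [78.7 91. ]Traceback (most recent call last):
  File "<stdin>", line 5, in <module>
    return umr_minimum(a, axis, None, out, keepdims, initial, where)
ValueError: zero-size array to reduction operation minimum which has no identity
```

>>> servo_tool:
  motion:
    - [[0.002,-0.0074,-0.05,0,0,0,0.5],[0.002,-0.0074,-0.12,0,0,0,0.5],[0.002,-0.0074,-0.18,0,0,0,0.5],[0.002,-0.0074,-0.232,0,0,0,0.5],[0.002,-0.0074,-0.232,0,0,0,0.5],[0.002,-0.0074,-0.232,0,0,0,0.75],[0.002,-0.0074,-0.232,0,0,0,1],[0.002,-0.0074,-0.232,0,0,0,1],[0.002,-0.0074,-0.232,0,0,0,1],[0.002,-0.0074,-0.232,0,0,0,1]]
  newtons: 40

```text
clock: 6.8
eef_pos: [446.1, 201.7, 59.0]
eef_rot: [-3.141, -0.001, 0.0]
wrist_force: [0.2, 0.0, 0.5]
finger_gap: 10.3
finger_force: 0.1
```

>>> servo_tool:
  motion:
    - [[0,0,0,0,0,0,1],[0,0,0,0,0,0,1],[0,0,0,0,0,0,1],[0,0,0,0,0,0,1]]

```text
clock: 7.2
eef_pos: [446.1, 202.5, 58.8]
eef_rot: [-3.14, -0.001, 0.0]
wrist_force: [0.4, 6.8, 1.6]
finger_gap: 7.6
finger_force: 40.0
```

Run:
```python
from h import *
s=manip.read_state();print(s['eef_pos'],s['wrist_force'],s['moment'],s['finger_gap'])
a=shot('scene','s2');b=shot('top','t2')
A=cv2.resize(a['frame'][155:225,175:235],None,fx=6,fy=6,interpolation=3)
b1=cv2.resize(b['frame'][195:265,180:240],None,fx=6,fy=6,interpolation=3)
cv2.imwrite('pics/g2.png',np.hstack([A,b1])[:,:,::-1])
```

```text
[446.08584606 202.54936161  58.83689852] [0.38591429 6.75201643 1.58929787] [1.55875792 0.26833465 0.0774569 ] 7.647082165076987
```

View pics/g2.png

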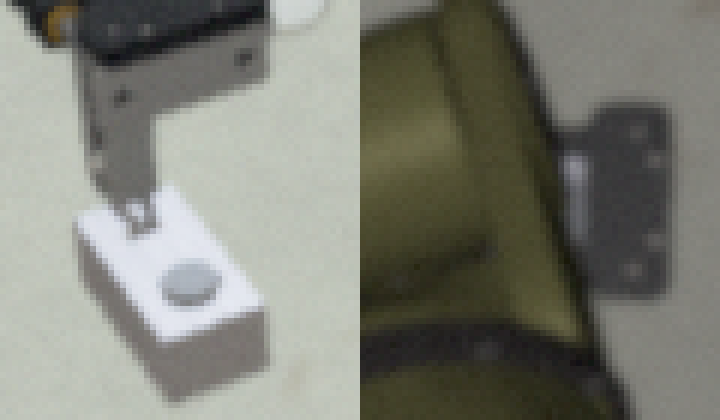

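The picture shows the eye clamped between the fingers at (135,210), with the legs still in the slot. Next I lift and turn to the filter's yaw.

>>> servo_tool:
  motion:
    - [[0,0.003,0.01,0,0,0,1],[0,0.003,0.03,0,0,0,1],[0,0.003,0.08,0,0,0,1],[0,0.003,0.16,0,0,0,1],[0,0.003,0.24,0,0,0.04,1],[0,0.003,0.24,0,0,0.0778,1],[0,0.003,0.24,0,0,0.0778,1],[0,0.003,0.24,0,0,0.0778,1]]

```text
clock: 8.1
eef_pos: [445.5, 202.9, 178.1]
eef_rot: [3.141, 0.001, 0.241]
wrist_force: [-1.2, 0.2, -0.9]
finger_gap: 7.8
finger_force: 40.0
```

Run:
```python
from h import *
ex=np.array([.9703,.2419]);ey=np.array([-.2419,.9703])
s=manip.read_state();p=s['eef_pos'];print(p,s['eef_rot'],s['wrist_force'],s['finger_gap'],s['joints'])
c=shot('scene','s3');P=cloud(c);d=P-p;X=d[...,:2]@ex;Y=d[...,:2]@ey;Z=d[...,2]
m=(abs(X)<30)&(abs(Y)<25)&(Z>-60)&(Z<40)
v,u=np.nonzero(m);print(u.min(),u.max(),v.min(),v.max())
for lo in range(-54,40,5):
    k=m&(Z>=lo)&(Z<lo+5)
    if k.any():print(lo,np.sort(X[k]).round(0),Y[k].mean().round(1))
# rays cut with the plane Y=0 give sharper X,Z
A=cv2.resize(c['frame'][v.min()-5:v.max()+8,u.min()-8:u.max()+8],None,fx=8,fy=8,interpolation=3);cv2.imwrite('pics/s3c.png',A[:,:,::-1]);print(A.shape)
```

```text
[445.54703705 202.85473117 178.13091612] [3.14132703e+00 9.59907551e-04 2.41154971e-01] [-1.17384188  0.18236262 -0.86649208] 7.84278798768941 [ 3.52502707e-01  1.91437673e-01  1.72203191e+00 -1.66965243e-04
  1.22910655e+00  1.68219996e+00]
181 197 132 161
-49 [10. 13.] -1.1
-44 [ 9. 11.] 0.3
-39 [-0.  1.  2. 10. 11. 11.] 0.3
-34 [ 1.  3.  9. 11. 12.] -0.6
-29 [-1. -0.  3.  8.  8.  9. 10.] -1.1
-24 [-3. -1.  2.  7.  9. 12.] -0.3
-19 [-2.  0.  1.  1.  1.  2.  3.  8.  8. 10.] -0.6
-14 [-3. -1.  1.  2.  8.  8.] -0.8
-9 [-5. -3. -2.  6.  6.  7.] -0.9
-4 [-5.  9.] -1.2
1 [-11. -11. -11. -10.  -9.  -9.  -9.  -8.  -2.   3.   9.] -1.2
6 [-12. -12. -11. -11. -11. -11. -11. -10. -10. -10. -10.  -9.  -9.  -8.
   2.   4.   6.] -4.2
11 [-13. -12. -12. -11. -11. -11. -11. -11. -11. -11. -11. -11. -11. -10.
  -9.  -5.  -5.  -5.  -5.  -2.  -2.  -1.   0.   2.   4.   5.   5.] -7.2
16 [-13. -13. -13. -12. -12. -11. -11. -10. -10. -10. -10. -10. -10.  -9.
  -9.  -8.  -7.  -5.  -4.  -2.  -2.  -1.   0.   3.   6.   7.] -6.5
21 [-13. -12. -11. -11. -11. -11. -11. -11. -11. -11. -10. -10. -10. -10.
 -10.  -9.  -9.  -9.  -7.  -6.  -5.  -1.  -1.  -0.   2.   4.   7.   7.] -6.5
26 [-11. -11. -11. -11. -11. -11. -11. -11. -10. -10. -10. -10.  -8.  -8.
  -6.  -6.  -5.  -5.  -5.  -4.  -2.  -0.   0.   2.   2.   4.   5.   5.
   6.   8.] -8.3
31 [-12. -11. -11. -11. -11. -11. -10. -10. -10. -10. -10. -10. -10. -10.
  -9.  -9.  -9.  -9.  -9.  -8.  -7.  -6.  -6.  -5.  -4.  -3.   0.   1.
   1.   3.   5.   8.] -4.6
36 [-11. -11. -11. -10. -10. -10. -10.  -9.  -9.  -7.  -6.  -6.  -6.  -3.
  -1.   0.   1.   3.   4.   5.   5.] -7.6
(336, 256, 3)
```

View pics/s3c.png

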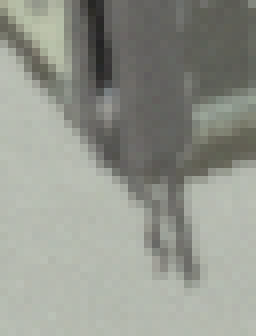

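The clip hangs in the fingers with its straight leg on the +x side (tip at (192,282) in the crop), leaning about 6°. I'll level it and bring it over the pin.

>>> servo_tool:
  motion:
    - [[0.025,-0.08,0,-0.0074,0.0296,0,1],[0.05,-0.166,0,-0.0074,0.0296,0,1],[0.075,-0.25,0,-0.0074,0.0296,0,1],[0.0996,-0.3324,-0.02,-0.0074,0.0296,0,1],[0.0996,-0.3324,-0.05,-0.0074,0.0296,0,1],[0.0996,-0.3324,-0.056,-0.0074,0.0296,0,1],[0.0996,-0.3324,-0.056,-0.0074,0.0296,0,1],[0.0996,-0.3324,-0.056,-0.0074,0.0296,0,1]]

```text
clock: 8.95
eef_pos: [495.7, 37.6, 150.8]
eef_rot: [3.141, 0.096, 0.245]
wrist_force: [-0.2, 0.4, -0.2]
finger_gap: 7.6
finger_force: 40.0
```

```bash
cat >> h.py <<'E'
ex=np.array([.9703,.2419]);ey=np.array([-.2419,.9703])
def st():
    s=manip.read_state();p=s['eef_pos'];F=s['wrist_force']
    print('t',round(s['clock'],2),'loc',np.round([p[:2]@ex,p[:2]@ey,p[2]],2),'rot',np.round(np.degrees(s['eef_rot']),2),'F loc',np.round([F[:2]@ex,F[:2]@ey,F[2]],1),'M',s['moment'].round(2)); return s
E
python3 - <<'E'
from h import *
s=st();p=s['eef_pos']
c=shot('scene','s4');P=cloud(c);d=P-p;X=d[...,:2]@ex;Y=d[...,:2]@ey;Z=d[...,2]
m=(abs(X)<30)&(abs(Y)<12)&(Z>-56)&(Z<0)
for lo in range(-54,0,5):
    k=m&(Z>=lo)&(Z<lo+5)
    if k.any():print(lo,np.sort(X[k]).round(0),Y[k].mean().round(1))
u0,v0=210,140
A=cv2.resize(c['frame'][v0:v0+100,u0:u0+110],None,fx=6,fy=6,interpolation=3);cv2.imwrite('pics/s4c.png',A[:,:,::-1])
E
```

```text
t 8.95 loc [490.08 -83.41 150.84] rot [179.99   5.48  14.04] F loc [-0.1  0.4 -0.2] M [-0.02  0.1  -0.04]
-49 [7.] 0.3
-44 [5. 5.] -1.2
-39 [-5. -4. -3. -2.  6.  6.] -0.1
-34 [-2. -1. -1.  2.  5.  6.] -0.5
-29 [-3. -3.  6.] 0.5
-24 [-5. -4. -3. -3.  0.  6.  6.] -0.2
-19 [-3. -2. -0.  2.  5.  6.] -1.0
-14 [-3. -2. -1.  2.  6.  7.] -0.3
-9 [-5. -5. -2.  7.] -0.3
-4 [-7.] 0.6
```

View pics/s4c.png

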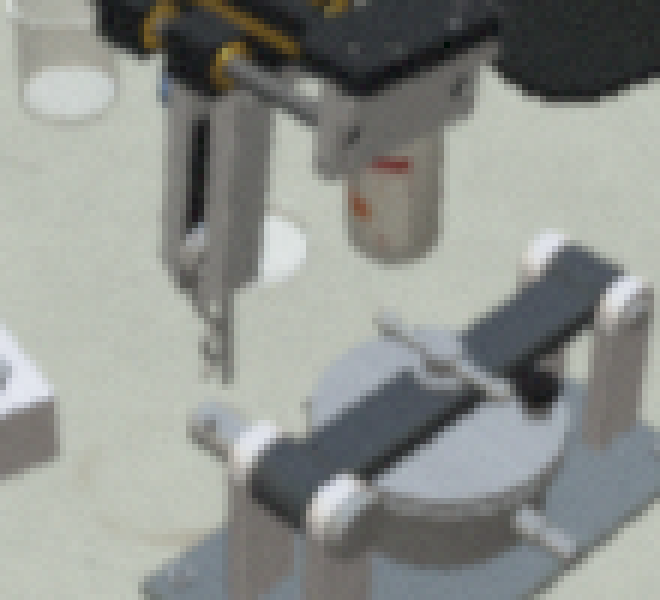

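The leg hangs upright above the free end of the pin, tip at (228,380) and pin end at (210,425) in the crop. Next I feel for the pin's top, slightly behind the crest.

>>> servo_tool:
  motion:
    - [[0.0004,-0.0016,-0.012,0,0,0,1],[0.0004,-0.0016,-0.018,0,0,0,1],[0.0004,-0.0016,-0.02,0,0,0,1],[0.0004,-0.0016,-0.022,0,0,0,1],[0.0004,-0.0016,-0.024,0,0,0,1],[0.0004,-0.0016,-0.026,0,0,0,1],[0.0004,-0.0016,-0.026,0,0,0,1]]

```text
clock: 9.7
eef_pos: [496.2, 36.2, 137.7]
eef_rot: [3.141, 0.095, 0.245]
wrist_force: [1.7, 1.2, 2.4]
finger_gap: 7.9
finger_force: 40.0
```

```bash
python3 -c "
from h import *
st()"
```

```text
t 9.7 loc [490.26 -84.96 137.7 ] rot [179.99   5.43  14.02] F loc [1.9 0.7 2.4] M [ 0.08 -0.2  -0.03]
```

>>> servo_tool:
  motion:
    - [[0,0.001,-0.001,0,0,0,1],[0,0.001,-0.002,0,0,0,1],[0,0.001,-0.002,0,0,0,1]]

```text
clock: 10.0
eef_pos: [496.4, 36.6, 137.0]
eef_rot: [3.141, 0.094, 0.245]
wrist_force: [1.4, 0.1, 5.0]
finger_gap: 7.4
finger_force: 40.0
```

```bash
python3 -c "
from h import *
st()"
```

```text
t 10.0 loc [490.53 -84.52 137.01] rot [179.98   5.4   14.02] F loc [ 1.4 -0.2  5. ] M [-0.   -0.24 -0.02]
```

```bash
cat >> h.py <<'E'
AX=[495.2,80.0]; OFF=[8.3,-48.1]; YH=-84.2
def pose(phi,r,t=0):
    "TCP (ex,z) for lean phi deg, tip radius r, tangential offset t (towards +x)"
    a=np.radians(phi);c,s=np.cos(a),np.sin(a)
    tip=np.array(AX)+r*np.array([-s,c])+t*np.array([c,s])
    return tip-np.array([OFF[0]*c-OFF[1]*s,OFF[0]*s+OFF[1]*c])
def row(phi,r,cur,t=0):
    "fractions from cur=(ex,ey,z,phi)"
    q=pose(phi,r,t); d=(q[0]-cur[0])*ex+(YH-cur[1])*ey; w=-(phi-cur[3])/180*ey
    return np.round([d[0]/500,d[1]/500,(q[1]-cur[2])/500,w[0],w[1]],4).tolist()
E
python3 - <<'E'
from h import *
cur=(490.3,-84.3,136.3,0)
for phi,r in((0,14),(4,21),(12,21),(20,21),(28,21),(36,21),(44,20),(50,16),(50,13)): print(phi,r,row(phi,r,cur))
E
```

```text
0 14 [-0.0066, -0.0015, 0.0116, -0.0, 0.0]
4 21 [-0.016, -0.0038, 0.0241, 0.0054, -0.0216]
12 21 [-0.0342, -0.0083, 0.0191, 0.0161, -0.0647]
20 21 [-0.0515, -0.0126, 0.0116, 0.0269, -0.1078]
28 21 [-0.0677, -0.0167, 0.0016, 0.0376, -0.1509]
36 21 [-0.0824, -0.0203, -0.0106, 0.0484, -0.1941]
44 20 [-0.0939, -0.0232, -0.0262, 0.0591, -0.2372]
50 16 [-0.0962, -0.0238, -0.0429, 0.0672, -0.2695]
50 13 [-0.0917, -0.0227, -0.0468, 0.0672, -0.2695]
```

>>> servo_tool:
  motion:
    - [[-0.0066,-0.0015,0.0116,0,0,0,1],[-0.016,-0.0038,0.0241,0.0054,-0.0216,0,1],[-0.0342,-0.0083,0.0191,0.0161,-0.0647,0,1],[-0.0515,-0.0126,0.0116,0.0269,-0.1078,0,1],[-0.0677,-0.0167,0.0016,0.0376,-0.1509,0,1],[-0.0824,-0.0203,-0.0106,0.0484,-0.1941,0,1],[-0.0939,-0.0232,-0.0262,0.0591,-0.2372,0,1],[-0.0962,-0.0238,-0.0429,0.0672,-0.2695,0,1],[-0.0962,-0.0238,-0.0429,0.0672,-0.2695,0,1],[-0.0962,-0.0238,-0.0429,0.0672,-0.2695,0,1]]

```text
clock: 11.0
eef_pos: [448.3, 27.1, 116.3]
eef_rot: [-3.134, -0.769, 0.246]
wrist_force: [0.5, -0.3, -0.3]
finger_gap: 7.6
finger_force: 40.0
```

Run:
```python
from h import *
s=st();print(s['joints'].round(2),pose(50,16))
p=s['eef_pos'];cur=(p[:2]@ex,p[:2]@ey,p[2],50)
for r in(13,11,10,9,8): print(r,row(50,r,cur))
```

```text
t 11.0 loc [441.56 -82.16 116.28] rot [-179.58  -44.04   14.11] F loc [ 0.4 -0.4 -0.3] M [-0.12  0.45 -0.01]
[-0.21 -0.09  2.4   1.24  0.34  0.01] [440.76141404 114.8445169 ]
13 [0.0039, -0.0032, -0.0067, -0.0, 0.0]
11 [0.0069, -0.0025, -0.0093, -0.0, 0.0]
10 [0.0084, -0.0021, -0.0106, -0.0, 0.0]
9 [0.0099, -0.0018, -0.0119, -0.0, 0.0]
8 [0.0113, -0.0014, -0.0132, -0.0, 0.0]
```

>>> servo_tool:
  motion:
    - [[0.0039,-0.0032,-0.0067,0,0,0,1],[0.0039,-0.0032,-0.0067,0,0,0,1],[0.0039,-0.0032,-0.0067,0,0,0,1]]

```text
clock: 11.3
eef_pos: [450.6, 25.8, 113.1]
eef_rot: [-3.133, -0.767, 0.246]
wrist_force: [-0.0, -0.5, -0.2]
finger_gap: 7.5
finger_force: 40.0
```

Run:
```python
from h import *
s=st();print(s['joints'].round(2),pose(50,13))
p=s['eef_pos'];cur=(p[:2]@ex,p[:2]@ey,p[2],50)
for r in(12,11,10,9,8,7): print(r,row(50,r,cur))
```

```text
t 11.3 loc [443.49 -83.99 113.15] rot [-179.52  -43.93   14.11] F loc [-0.1 -0.5 -0.2] M [-0.08  0.48 -0.04]
[-0.22 -0.07  2.4   1.26  0.34 -0.02] [443.05954737 112.91615407]
12 [0.0008, -0.0002, -0.0018, -0.0, 0.0]
11 [0.0022, 0.0001, -0.003, -0.0, 0.0]
10 [0.0037, 0.0005, -0.0043, -0.0, 0.0]
9 [0.0052, 0.0009, -0.0056, -0.0, 0.0]
8 [0.0067, 0.0012, -0.0069, -0.0, 0.0]
7 [0.0082, 0.0016, -0.0082, -0.0, 0.0]
```

>>> servo_tool:
  motion:
    - [[0.0022,0.0001,-0.003,0,0,0,1],[0.0037,0.0005,-0.0043,0,0,0,1],[0.0045,0.0007,-0.005,0,0,0,1],[0.0052,0.0009,-0.0056,0,0,0,1],[0.006,0.001,-0.0062,0,0,0,1],[0.006,0.001,-0.0062,0,0,0,1]]

```text
clock: 11.9
eef_pos: [453.7, 26.2, 109.9]
eef_rot: [-3.133, -0.767, 0.246]
wrist_force: [0.7, 0.2, -0.9]
finger_gap: 7.5
finger_force: 40.0
```

```bash
cat >> h.py <<'E'
def where(phi):
    s=st();p=s['eef_pos'];q=np.array([p[:2]@ex,p[2]]);a=np.radians(phi);c,n=np.cos(a),np.sin(a)
    tip=q+np.array([OFF[0]*c-OFF[1]*n,OFF[0]*n+OFF[1]*c])-AX;F=s['wrist_force'];f=np.array([F[:2]@ex,F[2]])
    print('tip r,t',np.round([tip@[-n,c],tip@[c,n]],2),'Fr,Ft',np.round([f@[-n,c],f@[c,n]],1));return s
E
python3 -c "
from h import *
where(50)"
```

```text
t 11.9 loc [446.56 -84.34 109.85] rot [-179.54  -43.93   14.11] F loc [ 0.8 -0.  -0.9] M [-0.12  0.47 -0.03]
tip r,t [ 8.35 -0.09] Fr,Ft [-1.2 -0.2]
```

>>> servo_tool:
  motion:
    - [[0.0008,0.0002,-0.0007,0,0,0,1],[0.0015,0.0004,-0.0013,0,0,0,1],[0.0023,0.0006,-0.002,0,0,0,1],[0.003,0.0008,-0.0026,0,0,0,1],[0.003,0.0008,-0.0026,0,0,0,1]]

```text
clock: 12.4
eef_pos: [455.2, 26.6, 108.5]
eef_rot: [-3.133, -0.767, 0.246]
wrist_force: [0.0, 0.7, -1.0]
finger_gap: 7.6
finger_force: 40.0
```

```bash
python3 -c "
from h import *
where(50)"
```

```text
t 12.4 loc [448.11 -84.34 108.52] rot [-179.53  -43.93   14.1 ] F loc [ 0.2  0.7 -1. ] M [-0.09  0.47 -0.01]
tip r,t [ 6.3  -0.12] Fr,Ft [-0.8 -0.6]
```

>>> servo_tool:
  motion:
    - [[0.0008,0.0002,-0.0007,0,0,0,1],[0.0015,0.0004,-0.0013,0,0,0,1],[0.0023,0.0006,-0.002,0,0,0,1],[0.003,0.0008,-0.0026,0,0,0,1],[0.003,0.0008,-0.0026,0,0,0,1]]

```text
clock: 12.9
eef_pos: [456.7, 27.0, 107.2]
eef_rot: [-3.133, -0.767, 0.246]
wrist_force: [-0.0, -0.5, -0.3]
finger_gap: 7.7
finger_force: 40.0
```

```bash
python3 -c "
from h import *
where(50)"
```

```text
t 12.9 loc [449.65 -84.31 107.21] rot [-179.53  -43.93   14.1 ] F loc [-0.1 -0.4 -0.3] M [-0.13  0.54 -0.02]
tip r,t [ 4.28 -0.14] Fr,Ft [-0.1 -0.3]
```

No force at radius 4.3 mm, so the tip is most likely already inside the hole. I'll swing the clip about the pin's axis and watch the force.

Run:
```python
from h import *
cur=(449.65,-84.3,107.2,50)
for phi in(47,44,41,38,34,30): print(phi,row(phi,4.2,cur))
```

```text
47 [0.0031, 0.001, 0.0048, -0.004, 0.0162]
44 [0.0063, 0.0018, 0.0093, -0.0081, 0.0323]
41 [0.0096, 0.0026, 0.0137, -0.0121, 0.0485]
38 [0.0132, 0.0035, 0.0178, -0.0161, 0.0647]
34 [0.0182, 0.0048, 0.023, -0.0215, 0.0862]
30 [0.0237, 0.0061, 0.0279, -0.0269, 0.1078]
```

>>> servo_tool:
  motion:
    - [[0.0015,0.0005,0.0024,-0.002,0.0081,0,1],[0.0031,0.001,0.0048,-0.004,0.0162,0,1],[0.0047,0.0014,0.007,-0.006,0.0243,0,1],[0.0063,0.0018,0.0093,-0.0081,0.0323,0,1],[0.0063,0.0018,0.0093,-0.0081,0.0323,0,1]]

```text
clock: 13.4
eef_pos: [460.3, 27.9, 112.4]
eef_rot: [-3.134, -0.663, 0.247]
wrist_force: [-0.4, 0.3, -0.7]
finger_gap: 7.5
finger_force: 40.0
```

```bash
python3 -c "
from h import *
where(44)"
```

```text
t 13.4 loc [453.4  -84.29 112.42] rot [-179.57  -37.97   14.15] F loc [-0.3  0.4 -0.7] M [-0.16  0.4   0.01]
tip r,t [4.26 0.75] Fr,Ft [-0.3 -0.8]
```

>>> servo_tool:
  motion:
    - [[0.0017,0.0004,0.0022,-0.002,0.0081,0,1],[0.0033,0.0008,0.0044,-0.004,0.0162,0,1],[0.0051,0.0013,0.0065,-0.006,0.0243,0,1],[0.0069,0.0017,0.0085,-0.008,0.0324,0,1],[0.0069,0.0017,0.0085,-0.008,0.0324,0,1]]

```text
clock: 13.9
eef_pos: [463.4, 28.9, 116.2]
eef_rot: [-3.132, -0.558, 0.246]
wrist_force: [-1.2, -1.7, -0.3]
finger_gap: 7.6
finger_force: 40.0
```

Run:
```python
from h import *
where(38)
c=shot('scene','s5')
A=cv2.resize(c['frame'][185:235,220:290],None,fx=9,fy=9,interpolation=3);cv2.imwrite('pics/s5c.png',A[:,:,::-1])
```

```text
t 13.9 loc [456.64 -84.04 116.18] rot [-179.47  -31.95   14.12] F loc [-1.5 -1.4 -0.3] M [-0.34  0.53 -0.07]
tip r,t [4.15 0.19] Fr,Ft [ 0.7 -1.4]
```

View pics/s5c.png

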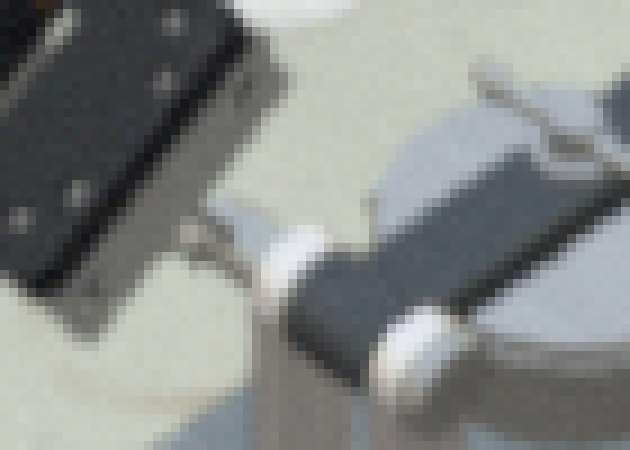

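```bash
sed -i 's/YH=-84.2/YH=-84.5/' h.py
python3 - <<'E'
from h import *
cur=(456.64,-84.04,116.18,38)
for phi in range(36,15,-2): print(phi,row(phi,4.2,cur))
E
```

```text
36 [0.0024, -0.0004, 0.0025, -0.0027, 0.0108]
34 [0.0049, 0.0003, 0.0051, -0.0054, 0.0216]
32 [0.0076, 0.0009, 0.0075, -0.0081, 0.0323]
30 [0.0104, 0.0016, 0.0099, -0.0108, 0.0431]
28 [0.0132, 0.0023, 0.0122, -0.0134, 0.0539]
26 [0.0161, 0.0031, 0.0144, -0.0161, 0.0647]
24 [0.0191, 0.0038, 0.0164, -0.0188, 0.0755]
22 [0.0221, 0.0046, 0.0184, -0.0215, 0.0862]
20 [0.0252, 0.0053, 0.0203, -0.0242, 0.097]
18 [0.0284, 0.0061, 0.022, -0.0269, 0.1078]
16 [0.0316, 0.0069, 0.0236, -0.0296, 0.1186]
```

The fingers and the leg slant down onto the pin at (240,260), behind the ear, and forces stay small. I'll keep turning.

>>> servo_tool:
  motion:
    - [[0.0024,-0.0004,0.0025,-0.0027,0.0108,0,1],[0.0049,0.0003,0.0051,-0.0054,0.0216,0,1],[0.0076,0.0009,0.0075,-0.0081,0.0323,0,1],[0.0104,0.0016,0.0099,-0.0108,0.0431,0,1],[0.0104,0.0016,0.0099,-0.0108,0.0431,0,1]]

```text
clock: 14.45
eef_pos: [468.3, 29.9, 120.8]
eef_rot: [-3.132, -0.417, 0.247]
wrist_force: [-1.6, -0.9, -0.3]
finger_gap: 7.4
finger_force: 40.0
```

```bash
python3 -c "
from h import *
where(30)"
```

```text
t 14.45 loc [461.63 -84.24 120.77] rot [-179.42  -23.91   14.13] F loc [-1.7 -0.5 -0.3] M [-0.25  0.86 -0.05]
tip r,t [ 3.99 -0.39] Fr,Ft [ 0.6 -1.7]
```

>>> servo_tool:
  motion:
    - [[0.0028,0.0007,0.0023,-0.0026,0.0108,0,1],[0.0057,0.0013,0.0045,-0.0053,0.0216,0,1],[0.0087,0.002,0.0065,-0.008,0.0324,0,1],[0.0117,0.0027,0.0085,-0.0107,0.0431,0,1],[0.0148,0.0034,0.0104,-0.0134,0.0539,0,1],[0.018,0.0042,0.0121,-0.0161,0.0647,0,1],[0.0212,0.005,0.0137,-0.0188,0.0755,0,1],[0.0212,0.005,0.0137,-0.0188,0.0755,0,1]]

```text
clock: 15.25
eef_pos: [478.7, 32.5, 127.3]
eef_rot: [-3.13, -0.173, 0.247]
wrist_force: [-3.6, -0.4, -1.1]
finger_gap: 7.5
finger_force: 40.0
```

Run:
```python
from h import *
s=where(16);p=s['eef_pos']
cur=(p[:2]@ex,p[:2]@ey,p[2],16)
for phi in range(14,-1,-2): print(phi,row(phi,4,cur,-.4))
```

```text
t 15.25 loc [472.37 -84.24 127.26] rot [-179.34   -9.9    14.14] F loc [-3.6  0.4 -1.1] M [-0.24  0.97 -0.  ]
tip r,t [ 3.62 -0.62] Fr,Ft [-0.1 -3.7]
14 [0.0036, 0.0004, 0.0024, -0.0027, 0.0108]
12 [0.0069, 0.0012, 0.0038, -0.0054, 0.0216]
10 [0.0103, 0.002, 0.0051, -0.0081, 0.0323]
8 [0.0136, 0.0029, 0.0062, -0.0108, 0.0431]
6 [0.0171, 0.0037, 0.0073, -0.0134, 0.0539]
4 [0.0205, 0.0046, 0.0082, -0.0161, 0.0647]
2 [0.024, 0.0055, 0.009, -0.0188, 0.0755]
0 [0.0276, 0.0063, 0.0097, -0.0215, 0.0862]
```

>>> servo_tool:
  motion:
    - [[0.0034,0.0004,0.0022,-0.0027,0.0108,0,1],[0.0067,0.0012,0.0036,-0.0054,0.0216,0,1],[0.0101,0.002,0.0049,-0.0081,0.0323,0,1],[0.0134,0.0029,0.006,-0.0108,0.0431,0,1],[0.0169,0.0037,0.0071,-0.0134,0.0539,0,1],[0.0203,0.0046,0.008,-0.0161,0.0647,0,1],[0.0238,0.0055,0.0088,-0.0188,0.0755,0,1],[0.0274,0.0063,0.0095,-0.0215,0.0862,0,1],[0.0274,0.0063,0.0095,-0.0215,0.0862,0,1]]

```text
clock: 16.15
eef_pos: [492.5, 35.6, 132.0]
eef_rot: [-3.129, 0.106, 0.247]
wrist_force: [-2.2, -0.1, -0.6]
finger_gap: 7.7
finger_force: 40.0
```

```bash
python3 -c "
from h import *
where(0)"
```

```text
t 16.15 loc [486.47 -84.54 131.95] rot [-179.31    6.07   14.17] F loc [-2.2  0.4 -0.6] M [-0.14  0.79  0.03]
tip r,t [ 3.85 -0.43] Fr,Ft [-0.6 -2.2]
```

Upright with the tip well inside the mouth. Now I descend in stages.

>>> servo_tool:
  motion:
    - [[0,0,-0.003,0,0,0,1],[0,0,-0.006,0,0,0,1],[0,0,-0.009,0,0,0,1],[0,0,-0.012,0,0,0,1],[0,0,-0.012,0,0,0,1]]

```text
clock: 16.65
eef_pos: [492.7, 35.2, 126.5]
eef_rot: [-3.132, 0.106, 0.246]
wrist_force: [-1.8, -0.5, -1.0]
finger_gap: 7.4
finger_force: 40.0
```

```bash
python3 -c "
from h import *
where(0)"
```

```text
t 16.65 loc [486.55 -85.06 126.5 ] rot [-179.45    6.05   14.08] F loc [-1.9 -0.  -1. ] M [-0.16  0.74  0.02]
tip r,t [-1.6  -0.35] Fr,Ft [-1.  -1.9]
```

>>> servo_tool:
  motion:
    - [[-0.0006,0.0002,-0.003,0,0,0,1],[-0.0006,0.0002,-0.006,0,0,0,1],[-0.0006,0.0002,-0.008,0,0,0,1],[-0.0006,0.0002,-0.01,0,0,0,1],[-0.0006,0.0002,-0.012,0,0,0,1],[-0.0006,0.0002,-0.014,0,0,0,1],[-0.0006,0.0002,-0.016,0,0,0,1]]

```text
clock: 17.35
eef_pos: [492.7, 35.2, 119.1]
eef_rot: [-3.132, 0.105, 0.246]
wrist_force: [-2.8, 0.3, 7.6]
finger_gap: 7.8
finger_force: 40.0
```

```bash
python3 -c "
from h import *
where(0)"
```

```text
t 17.35 loc [486.63 -84.99 119.11] rot [-179.47    6.02   14.07] F loc [-2.6  1.   7.6] M [-0.09  0.69  0.01]
tip r,t [-8.99 -0.27] Fr,Ft [ 7.6 -2.6]
```

>>> servo_tool:
  motion:
    - [[0,0,-0.0016,0,0,0,1],[0,0,-0.0032,0,0,0,1],[0,0,-0.0048,0,0,0,1],[0,0,-0.0064,0,0,0,1]]

```text
clock: 17.75
eef_pos: [492.3, 35.2, 115.4]
eef_rot: [-3.132, 0.106, 0.246]
wrist_force: [-3.2, -0.9, 2.4]
finger_gap: 7.9
finger_force: 40.0
```

```bash
python3 -c "
from h import *
where(0)"
```

```text
t 17.75 loc [486.18 -84.91 115.4 ] rot [-179.45    6.09   14.08] F loc [-3.3 -0.1  2.4] M [-0.19  0.9  -0.02]
tip r,t [-12.7   -0.72] Fr,Ft [ 2.4 -3.3]
```

>>> servo_tool:
  motion:
    - [[0,0,-0.002,0,0,0,1],[0,0,-0.004,0,0,0,1],[0,0,-0.006,0,0,0,1],[0,0,-0.008,0,0,0,1],[0,0,-0.01,0,0,0,1]]

```text
clock: 18.25
eef_pos: [492.2, 35.3, 110.1]
eef_rot: [-3.132, 0.107, 0.246]
wrist_force: [-3.5, -0.7, -1.3]
finger_gap: 7.7
finger_force: 40.0
```

```bash
python3 -c "
from h import *
where(0)"
```

```text
t 18.25 loc [486.14 -84.84 110.09] rot [-179.44    6.11   14.08] F loc [-3.6  0.1 -1.3] M [-0.23  0.99  0.  ]
tip r,t [-18.01  -0.76] Fr,Ft [-1.3 -3.6]
```

>>> servo_tool:
  motion:
    - [[-0.0006,0,-0.002,0,0,0,1],[-0.0008,0,-0.004,0,0,0,1],[-0.0008,0,-0.006,0,0,0,1],[-0.0008,0,-0.008,0,0,0,1],[-0.0008,0,-0.0095,0,0,0,1]]

```text
clock: 18.75
eef_pos: [492.3, 35.3, 105.9]
eef_rot: [-3.132, 0.105, 0.246]
wrist_force: [-2.1, -0.3, 3.3]
finger_gap: 7.8
finger_force: 40.0
```

```bash
python3 -c "
from h import *
where(0)"
```

```text
t 18.75 loc [486.26 -84.87 105.93] rot [-179.46    6.02   14.08] F loc [-2.1  0.2  3.3] M [-0.17  0.73 -0.  ]
tip r,t [-22.17  -0.64] Fr,Ft [ 3.3 -2.1]
```

>>> servo_tool:
  motion:
    - [[0,0,-0.001,0,0,0,1],[0,0,-0.002,0,0,0,1],[0,0,-0.003,0,0,0,1],[0,0,-0.003,0,0,0,1]]

```text
clock: 19.15
eef_pos: [492.2, 35.2, 104.9]
eef_rot: [-3.132, 0.105, 0.246]
wrist_force: [-5.6, -2.4, 8.1]
finger_gap: 7.6
finger_force: 40.0
```

```bash
python3 -c "
from h import *
where(0)"
```

```text
t 19.15 loc [486.11 -84.93 104.9 ] rot [-179.47    6.04   14.08] F loc [-6.  -1.   8.1] M [-0.3   1.37  0.02]
tip r,t [-23.2   -0.79] Fr,Ft [ 8.1 -6. ]
```

Force rises at the expected full depth, so it looks seated. I'll release and retreat straight up.

>>> servo_tool:
  motion:
    - [[0,0,0.002,0,0,0,0.8],[0,0,0.002,0,0,0,0.75],[0,0,0.002,0,0,0,0.75],[0,0,0.002,0,0,0,0.75],[0,0,0.06,0,0,0,0.75],[0,0,0.13,0,0,0,0.75],[-0.1,0,0.2,0,0,0,0.75],[-0.2,0,0.2,0,0,0,0.75],[-0.25,0.05,0.2,0,0,0,0.75],[-0.25,0.05,0.2,0,0,0,0.75]]

```text
clock: 20.15
eef_pos: [364.6, 61.5, 204.9]
eef_rot: [-3.132, 0.104, 0.247]
wrist_force: [0.2, -0.2, 0.5]
finger_gap: 23.4
finger_force: 0.0
```

Run:
```python
from h import *
st()
c=shot('scene','s6');b=shot('top','t6')
A=cv2.resize(c['frame'][165:225,200:280],None,fx=7,fy=7,interpolation=3);cv2.imwrite('pics/s6c.png',A[:,:,::-1])
for c in(c,b):
    P=cloud(c);X=P[...,:2]@ex-495.2;Y=P[...,:2]@ey+84.5;Z=P[...,2]-80
    m=(abs(X+4)<30)&(abs(Y)<12)&(Z>12)&(Z<70);print(m.sum(),X[m].mean(),Y[m].mean(),Z[m].max())
    for lo in range(10,60,6):
        k=m&(Z>=lo)&(Z<lo+6)
        if k.any():print(lo,np.sort(X[k]).round(0),Y[k].mean().round(1))
```

```text
t 20.15 loc [368.67 -28.56 204.89] rot [-179.45    5.98   14.15] F loc [ 0.1 -0.2  0.5] M [-0.06  0.1   0.03]
87 -14.72361271892109 -1.365240000006818 54.88439055689753
10 [-11.  -6.  -4.  -3.] -1.0
16 [-17. -17. -15. -13.  -7.  -6.  -4.] -0.4
22 [-21. -20. -19. -18.  -7.  -6.  -6.  -5.] -1.1
28 [-23. -22. -21. -18. -15. -14. -11. -11.  -7.  -6.  -6.] -1.4
34 [-25. -23. -21. -21. -19. -18. -14. -14. -12. -11.  -9.  -9.  -9.  -8.
  -8.  -8.  -6.] -1.2
40 [-26. -26. -25. -25. -25. -25. -24. -24.  -8.  -7.  -7.  -5.  -5.] -1.6
46 [-24. -24. -23. -23. -22. -22. -21. -21. -20. -20. -18. -17. -17. -15.
 -10.  -9.  -8.  -7.  -7.] -1.8
52 [-20. -20. -16. -15. -15. -15. -14. -12.] -1.5
35 -10.667686920757106 0.9512917980081012 54.18474801333696
28 [-11.] 3.5
34 [-13.  -4.  -2.] 4.1
40 [-20. -20. -19.  -2.  -1.] 1.0
46 [-19. -18. -18. -17. -17. -16. -16. -14. -14. -13. -11. -10.  -9.  -8.
  -7.  -6.  -5.  -4.  -4.  -3.  -1.] 0.6
52 [-12. -12. -11. -10.  -7.] -0.0
```

View pics/s6c.png

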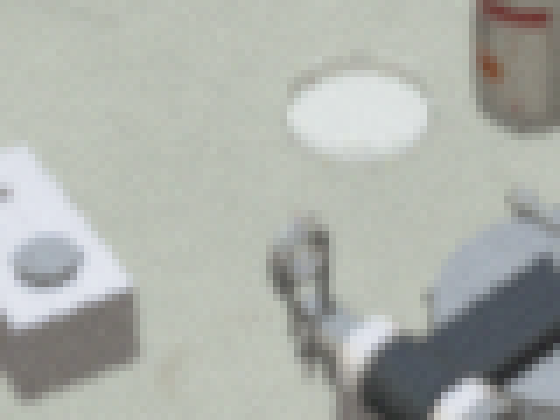

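The clip stands on the pin with its eye at (300,250) and legs running down round the pin end. Its eye measures about 42–44 mm above the axis, matching the seated height, and nothing else has moved. Handing in.

```bash
python3 -c "
from cell import manip
print(manip.sign_off())"
```

```text
the job is handed in; nothing more can be done
None
```

The pin is pushed home, and the R-clip is through its cross-hole and snapped round it; I judge it seated to within about 1–2 mm of full depth. The job is handed in at about 20 s on the robot clock, with no verdict returned.

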